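Pack the sample kit and show the tube's foot to the inspection camera

ROBOT

A 6-joint arm with a two-finger parallel gripper is mounted at the origin on the work surface. World frame = base frame: x ahead of the robot, y to its left, z up, the work surface at z = 0. Lengths are in mm, angles in degrees, forces in N, time in s.
With the tool pointing down it reaches from about 300 to 850 mm from the base axis. Payload 4.2 kg.
Tool frame: the origin (TCP) lies midway between the tips of the shut fingers; the grasp point (between the pads) lies 19 mm behind it (r.hold_point_z is the distance from the TCP to the grasp point, in mm); z points along the fingers, y is the line along which they close (so a half turn about z gives the same grasp; the last joint's range is limited). The gripper opens to 91 mm and grips with 3 to 60 N. Pads are 32 mm wide; open, the fingers measure 118 mm over their backs; the gripper's body (76 mm by 178 mm) begins 60 mm behind the grasp point.
Start: joints at [-71.276, 18.312, 89.639, -0, 72.044, -1.146], TCP at [195.441, -540.783, 213.976] pointing down, gripper open.
Joint ranges: [-177.97, 177.97], [-48.28, 115.42], [12.27, 149.76], [-77.06, 257.06], [2.81, 150.46], [-146.56, 146.56]. Speed limits (degrees/s): [147.25, 147.25, 180, 180, 180, 180].

INTERFACE

Orientations are given as a 3x3 rotation matrix whose columns are the frame's x, y, z axes.
In Python, from rig import r, cams, finder gives the robot as it stands.
- The arm moves only by the tool jog_arm, never from a script. Its argument "steps" is a list of rows, each a list of 7 numbers: the shift along the tool's x, y, z each as a share of 5 cm, from -1 to 1, then the turn, a rotation vector about the tool's x, y, z each as a share of 0.12 rad, from -1 to 1, then the opening, from 0 (shut) to 1 (fully open). In form: [[dx, dy, dz, wx, wy, wz, claw], ...]. A call has 1 to 12 rows; each row shifts and turns the commanded pose from where the row before left it, along the tool's axes as they then stand; what a row does not reach is not made up. A row lasts 1/10 s, in which the tool goes at most 50 mm and 8.59 degrees, less where a joint would pass 70% of its speed; a pose out of reach is approached as far as the arm can. A call with a number of a shift or a turn outside -1 to 1 is refused whole. A call with a gripper value outside its range is refused whole. The fingers move at their own pace and stop on an object; "squeeze" is the grip in N (left out, the last holds). Time passes only in rows, so rows that do not move let the fingers close. It gives the time, the measured TCP pose, the force, the opening and the grip force at its end, in the units of the state.
- r.observe(): the state, without advancing time (a new reading comes with each control period).
- cams.camera(name): name is "side" or "top" or "wrist"; returns a dict with "image" (384x512x3 uint8, blue, green, red), "z_map" (384x512 float32, mm along the optical axis (not along the pixel's ray), 0 where there is no reading), "K" (3x3 intrinsics, pixels), "xyz" and "rotation" of the camera in the world; the wrist camera has in their place "hand_eye" (4x4, takes a point from camera to tool coordinates, whose origin is the TCP and whose axes are the flange's). Camera axes: x right, y up, looking along -z (the intrinsics and any distortion apply to the point x, -y, -z); pixel columns grow to the right and rows downward; lengths in mm; the calibration is good to about 2 mm. A picture is of the moment at which its call begins: read the wrist's pose just before it.
- r.finish_job(): hands the job in; it is judged then, once.
Trained networks look in the newest picture that a camera, given by its name, has taken for a name from the list of things; names that differ only in an ending like _2 or _b are one class to them, and where a whole thing is asked for, a point or a joint stands for the part that bears it (a point fixed in the world has none). Each returns a list of dicts, best first, with "conf" (0 to 1); they miss things now and then, are a little off and sometimes report something else, mostly with a low value. They report only what shows in the picture. A call takes as long as a camera call. They do not tell look-alikes from the thing itself.
- finder.recognise(camera, target): "location" ([column, row] in pixels, amid what is visible of it).
- finder.pinpoint(camera, target): "location" ([column, row] in pixels: a listed point, or the origin of a listed thing).
The state is a dict: "clock": time; "joint_positions": joint angles; "dq": joint speeds; "joint_efforts": joint torques, N m; "position": TCP position; "ee_rot": TCP orientation; "wrist_force": force on the tool from outside, world axes, zero at the start; "torque": the same for the moment, N m; "opening": opening from 0.0 (shut) to 1.0 (fully open); "finger_force": force on a finger pad.
Only numpy, scipy, OpenCV 4.12 (cv2) and the standard library are available. Lean on these libraries where they do the work, as an engineer would, in place of code of your own. Each camera call takes 0.05 s, during which the arm holds its last target. There are 200 camera calls.

TASK

Get the sample kit ready to send: set the round jar and the square bottle down gently, upright on the floor of the grey transport box, in the free half beside the carton, and let go of them. Then take the tall tube by its cap out of the rack and show its foot to the inspection camera: the tube in line with the lens axis, foot towards the lens and centred on it, 60 mm in front of it, without touching the camera. Finish holding the tube still there, and leave the short tubes and the other things on the bench undisturbed.

Things in the scene. Friction and masses are not known exactly. Their poses are not given: they have to be found in the camera images.
- box: Open grey transport box, fixed, 146 x 146 mm outside, 136 x 136 inside, 60 high, walls and floor 5 mm. Origin: centre of its underside; z up; turned any way round. The carton fills its +x half; the free -x half (about 73 x 136 mm) takes jar and bottle side by side along y, e.g. centred at x = -32, y = +33 and -33 mm in the box's frame.
- carton: Low cardboard carton 62 x 130 x 50 mm standing loose in the box's +x half (its centre at x = +36 mm in the box's frame, its long side along the box's y); it stays there. Origin: centre of its underside.
- jar: Round white jar standing on the bench, diameter 60 mm up to 60 mm height, then a shoulder, then a black cap 36 mm in diameter from 70 to 92 mm height, to grip it by. 0.12 to 0.26 kg. Origin: centre of its underside, z up.
- bottle: Square white bottle standing on the bench, 58 x 58 mm (sides along its x and y), 62 mm high, then a shoulder of diameter 42 mm, then a black cap of diameter 36 mm from 70 to 92 mm height, rigid with it, to grip it by. 0.14 to 0.28 kg. Origin: centre of its underside, z up.
- rack: White tube rack, a block 60 (x) x 190 (y) x 50 mm high fixed to the bench, with three round holes 33 mm in diameter and 40 mm deep in a row along its y, 62 mm apart. Origin: centre of its underside. Any hole may hold the tall tube.
- tube: The tall capped tube, standing in a rack hole, foot 10 mm above the bench: 117 mm long, white, diameter 30 mm, foot narrowed to 24 mm, blue cap of diameter 34 mm over its top 22 mm. About 60 g. The other two have the same cap; this one stands 32 mm higher. Origin: centre of its foot, z along the tube to the cap.
- tube_cap (a point): Centre of the top of the tall tube's cap, 117 mm along the tube from the foot.
- short_tube_a: A short tube in another rack hole, 85 mm long, otherwise like the tall one; not to be disturbed. Origin: centre of its foot (10 mm above the bench).
- short_tube_b: The other short tube, the same, 85 mm long; not to be disturbed. Origin: centre of its foot (10 mm above the bench).
- camera: Foot of the inspection camera, fixed to the bench: grey plate 90 x 80 x 16 mm with an aluminium post that carries the head. Origin: on the underside, 120 mm straight below the lens; z up.
- camera_head: Head of the inspection camera: aluminium block with a black round lens barrel (diameter 52 mm) and a ring of small white lamps. Origin: centre of the lens's front face, 120 mm above the bench; z is the lens axis, out of the lens: upwards, leaning 25 degrees from vertical to the camera foot's -x (roughly towards the robot).
- flask: Bystander: conical glass flask 76 mm wide, 108 mm high, beyond the box. Origin: centre of its underside.
- dropper: Bystander: small white dropper bottle, diameter 32 mm, 84 mm high. Origin: centre of its underside.
- pipette: Bystander: hand pipette lying along y close to the robot's base, 240 mm long, about 25 mm high. Origin: on its underside near its middle.
- spanner: Bystander: small steel spanner 130 mm long lying flat close to the robot's base.
There are look-alikes about, which are no part of the job. What is shaped like the jar but orange or turquoise is not meant.

How it is judged:
By the outcome, as a careful person would: the job done as asked, in the order asked, and still so for the second after the job is handed in, while the arm keeps its last pose, push and grip.
It also fails if it takes over 61 s, if anything falls off the work surface, if the arm or the gripper's body presses on something with over 40 N, if the wrist force passes 120 N, or if a joint passes its speed limit or range.

## Working session

There is one attempt and no reset: what is moved stays moved. The work goes in short steps, Python scripts to look and compute and a tool call to move; the robot and the scene stay as the last step left them, time stands still between calls to the robot, and variables do not carry over. Pictures are saved under pics/ and viewed, at most 10 in all, crops included, and the job is handed in when it is done.

Besides the shell and the picture viewer there is one more tool, called as name(argument=value, ...), one argument or row to a line, values as JSON. jog_arm: Moves the arm, as the interface text tells. Its arguments: {"type":"object","properties":{"steps":{"type":"array","items":{"type":"array","items":{"type":"number"}}},"squeeze":{"type":"number"}},"required":["steps"]}

```bash
ls; mkdir -p pics; cat > h.py <<'E'
import numpy as np, cv2
from rig import r, cams, finder
def cam(n):
    s=r.observe(); c=cams.camera(n)
    if 'hand_eye' in c:
        T=np.eye(4);T[:3,:3]=np.array(s['ee_rot']);T[:3,3]=s['position'];T=T@np.array(c['hand_eye'])
    else:
        T=np.eye(4);T[:3,:3]=np.array(c['rotation']);T[:3,3]=c['xyz']
    c['T']=T; return c
def cloud(c):
    z=c['z_map'];K=np.array(c['K']);v,u=np.mgrid[:z.shape[0],:z.shape[1]]
    P=np.stack([(u-K[0,2])*z/K[0,0],-(v-K[1,2])*z/K[1,1],-z],-1)
    W=P@c['T'][:3,:3].T+c['T'][:3,3]; W[z<=0]=np.nan; return W
def ray(c,uv,h):
    K=np.array(c['K']);d=np.array([(uv[0]-K[0,2])/K[0,0],-(uv[1]-K[1,2])/K[1,1],-1]);d=c['T'][:3,:3]@d
    o=c['T'][:3,3];return o+d*(h-o[2])/d[2]
E
python3 - <<'E'
from h import *
print({k:np.round(v,2).tolist() for k,v in r.observe().items()}, r.hold_point_z)
names="box carton jar bottle rack tube tube_cap short_tube_a camera camera_head flask dropper pipette".split()
ims=[]
for n in ['top','side']:
    c=cam(n);W=cloud(c);im=c['image'].copy();print(n,np.round(c['T'],2).tolist(),np.round(c['K'],1).tolist(), [k for k in c])
    for t in names:
        for d in finder.pinpoint(n,t)[:4]:
            u=d['location'];i,j=int(u[1]),int(u[0]);
            print(t,round(d['conf'],2),np.round(u,1),np.round(W[min(max(i,0),383),min(max(j,0),511)]), np.round(ray(c,u,0)))
    cv2.imwrite(f'pics/{n}0.png',cv2.resize(im,(800,600)))
E
```

```text
pics
{'clock': 0.0, 'joint_positions': [-71.28, 18.35, 89.71, -0.0, 72.04, -1.15], 'dq': [-0.0, 0.01, -0.12, 0.04, 0.01, 0.04], 'joint_efforts': [0.0, -41.25, -23.2, 0.07, 0.05, -0.0], 'position': [195.24, -540.31, 213.13], 'ee_rot': [[0.94, 0.34, -0.0], [0.34, -0.94, 0.0], [0.0, -0.0, -1.0]], 'wrist_force': [0.03, -0.77, -0.74], 'torque': [0.01, -0.02, 0.04], 'finger_force': 0.0, 'opening': 1.0} 18.8
top [[-0.02, 0.99, -0.13, 430.75], [-1.0, -0.02, -0.02, -83.31], [-0.02, 0.13, 0.99, 1358.1], [0.0, 0.0, 0.0, 1.0]] [[487.3, 0.0, 244.5], [0.0, 487.3, 190.3], [0.0, 0.0, 1.0]] ['image', 'z_map', 'K', 'xyz', 'rotation', 'T']
box 0.91 [245.1 200.8] [576. -61.   8.] [575. -61.   0.]
carton 0.85 [253.3 188.4] [603. -84.  56.] [609. -85.   0.]
jar 0.92 [365.6 274. ] [ 371. -364.   93.] [ 366. -387.    0.]
jar 0.56 [392.3 222.1] [ 503. -447.   69.] [ 507. -468.    0.]
bottle 0.83 [339.6 191. ] [ 590. -314.   59.] [ 597. -326.    0.]
rack 0.97 [140.6 234.5] [485. 216.  77.] [487. 232.   0.]
tube 0.58 [140.2 234.6] [485. 216.  77.] [487. 233.   0.]
tube_cap 0.46 [133.1 233.3] [486. 222. 129.] [
[... 997 characters left out ...]
   0.]
rack 0.75 [217.1 310.3] [465. 252.  49.] [483. 229.   0.]
tube 0.65 [216.8 306.9] [473. 244.  49.] [489. 222.   0.]
tube_cap 0.92 [213.2 283.6] [481. 238. 128.] [535. 173.   0.]
short_tube_a 0.77 [206.6 326.3] [460. 300.  54.] [479. 277.   0.]
short_tube_a 0.55 [229.3 286.9] [478. 183.  49.] [496. 159.   0.]
short_tube_a 0.41 [185.  188.8] [779. -33.  33.] [800. -55.   0.]
camera 0.94 [173.  256.6] [667. 166.  13.] [673. 161.   0.]
camera_head 0.95 [166.9 230.4] [668. 171. 122.] [743. 100.   0.]
flask 0.76 [182.1 187.7] [787. -30.  35.] [810. -54.   0.]
dropper 0.44 [229.9 165.3] [ 750. -213.   -3.] [ 745. -211.    0.]
pipette 0.57 [336.3 220.5] [ 361. -162.   25.] [ 366. -182.    0.]
```

View pics/top0.png

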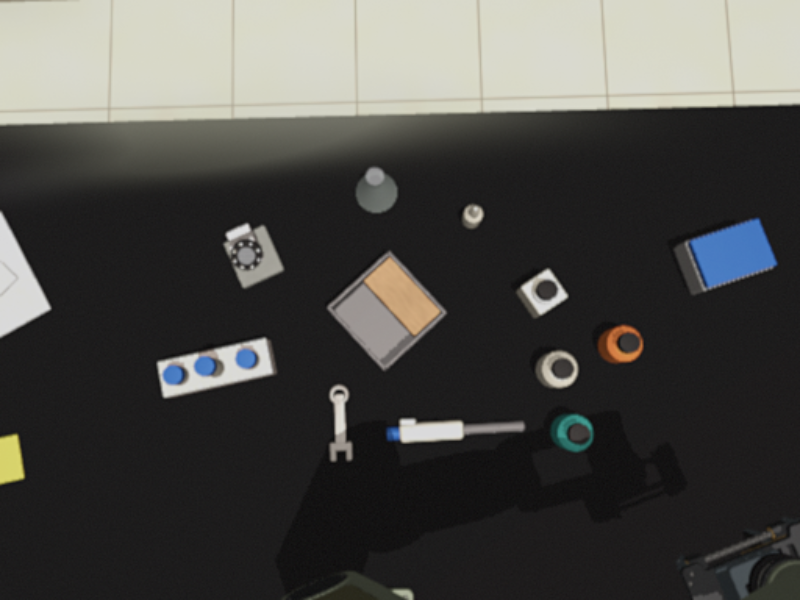

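View pics/side0.png

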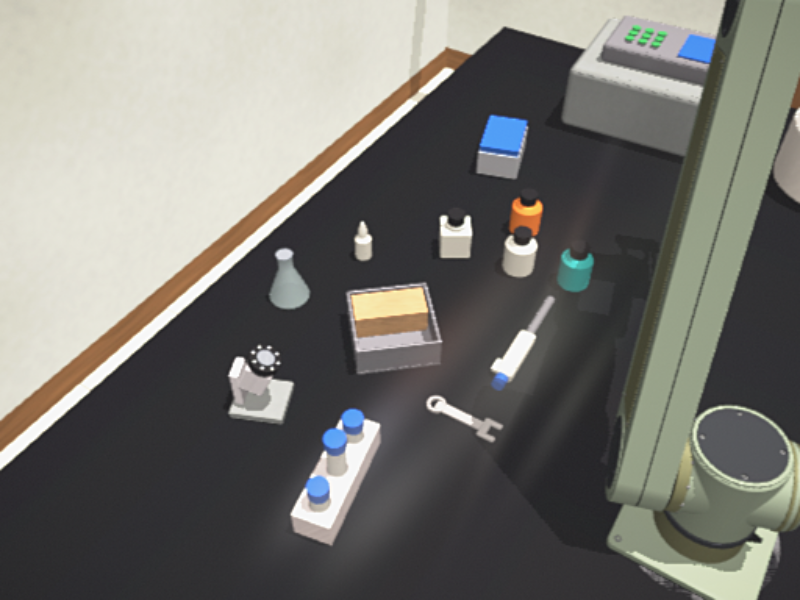

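The top view shows the white jar at (557,370) and the white bottle at (543,292). The box is at (387,310), with its free half towards the lower left. The tall tube is in the middle rack hole at (205,366), and the inspection camera is at (250,255). The orange and turquoise jars are look-alikes. The side view agrees.

```bash
cat >> h.py <<'E'
def sel(W,xy,rad,z0,z1):
    m=(np.hypot(W[...,0]-xy[0],W[...,1]-xy[1])<rad)&(W[...,2]>z0)&(W[...,2]<z1); return W[m]
def rep(name,P):
    if len(P)<4: print(name,'few',len(P));return
    c,s,a=cv2.minAreaRect(P[:,:2].astype(np.float32)); cc,rr=cv2.minEnclosingCircle(P[:,:2].astype(np.float32))
    print(name,len(P),'med',np.round(np.median(P,0),1),'rect',np.round(c,1),np.round(s,1),round(a,1),'circ',np.round(cc,1),round(rr,1))
E
python3 - <<'E'
from h import *
for n in ['top','side']:
    c=cam(n);W=cloud(c);print(n)
    rep('table',sel(W,(560,-200),40,-20,20))
    rep('jarcap',sel(W,(480,-345),40,84,100)); rep('jar',sel(W,(480,-345),45,15,100))
    rep('botcap',sel(W,(590,-315),40,84,100)); rep('bot',sel(W,(590,-315),50,15,100))
    rep('box',sel(W,(580,-65),115,25,80)); rep('carton',sel(W,(600,-85),110,44,54));rep('floor',sel(W,(540,-30),60,2,10))
    rep('rim',sel(W,(580,-65),115,56,66))
    rep('racktop',sel(W,(485,225),115,40,55)); rep('tube',sel(W,(480,222),40,115,140))
    rep('st1',sel(W,(460,290),40,80,110));rep('st2',sel(W,(490,165),40,80,110))
    rep('camfoot',sel(W,(665,165),70,8,24));rep('head',sel(W,(665,165),60,95,140));rep('headall',sel(W,(665,165),70,30,180))
E
```

```text
top
table 627 med [ 5.594e+02 -2.006e+02 -2.000e-01] rect [ 559.6 -201. ] [75.9 78.8] 69.9 circ [ 560. -200.] 40.0
jarcap 159 med [ 467.9 -357.3   91.7] rect [ 469.  -358.3] [34.8 33.6] 88.8 circ [ 468.5 -357.7] 18.0
jar 458 med [ 467.6 -349.5   67.7] rect [ 468.9 -356.3] [56.9 58.5] 85.8 circ [ 468.6 -357.4] 29.9
botcap 140 med [ 600.4 -337.    91.7] rect [ 600.8 -337.1] [32.8 32.4] 4.2 circ [ 600.7 -337.2] 17.5
bot 478 med [ 595.5 -328.3   64.1] rect [ 598.9 -334.8] [56.9 53.2] 32.3 circ [ 597.3 -332. ] 35.0
box 1655 med [595.7 -89.   55.6] rect [575.8 -67.6] [146.1 146.5] 41.3 circ [575.6 -68. ] 101.2
carton 455 med [601.1 -91.2  52.2] rect [574.9 -68.4] [143.5 146.4] 41.2 circ [576.9 -72.3] 94.8
floor 841 med [549.2 -40.9   5.1] rect [539.2 -31.2] [115.3 118.6] 69.9 circ [539.9 -30.3] 59.7
rim 768 med [593.1 -87.   58.3] rect [575.5 -67.5] [145.9 145.9] 41.5 circ [575.6 -68. ] 101.2
racktop 1025 med [481.8 216.9  50. ] rect [483.6 230.1] [ 60.7 192.4] 11.4 circ [484.4 230.7] 99.4
tube 150 med [483.3 229.  126.9] rect [483.5 229.4] [30.7 32.4] 0.3 circ [483.4 229.8] 17.0
st1 153 m
[... 1305 characters left out ...]
46.2 152.2] 41.5 circ [576.5 -68.7] 102.7
racktop 1154 med [470.8 249.   48.5] rect [483.6 228.8] [ 62.  193.6] 11.3 circ [482.7 228.3] 99.5
tube 186 med [481.8 231.6 125.4] rect [483.4 228.9] [32.9 33.6] 4.9 circ [484.7 228.5] 18.2
st1 208 med [469.3 292.2  93.2] rect [471.1 290.9] [32.2 33.3] 66.8 circ [471.2 288.8] 18.6
st2 172 med [493.8 171.9  93.1] rect [495.9 169.2] [30.8 34.8] 34.4 circ [495.8 169.1] 17.8
camfoot 689 med [670.7 177.7  14.6] rect [681.3 169.9] [91.  82.2] 23.1 circ [680.2 170.1] 56.9
head 399 med [665.7 170.4 116.9] rect [666.7 164.9] [51.9 55.5] 8.7 circ [671.1 167.6] 32.2
headall 747 med [673.9 181.6 100.7] rect [680.8 168.6] [81.4 52.8] 22.5 circ [681.6 170.8] 42.4
```

```bash
cat >> h.py <<'E'
from scipy.spatial.transform import Rotation as Ro
def Rdown(a): # closing (tool y) at angle a deg, z down
    a=np.radians(a);y=np.array([np.cos(a),np.sin(a),0]);z=np.array([0,0,-1.]);return np.stack([np.cross(y,z),y,z],1)
def go(p,R):
    s=r.observe();R0=np.array(s['ee_rot']);w=Ro.from_matrix(R0.T@R).as_rotvec()/.12;d=np.array(p)-s['position']
    print('t',round(s['clock'],2),'pos',np.round(s['position'],1),'F',np.round(s['wrist_force'],1),'open',round(s['opening'],3),'grip',round(s['finger_force'],1))
    print('turn',np.round(w,2),'shift before turn',np.round(R0.T@d/50,2),'after',np.round(R.T@d/50,3))
B=np.array([575.5,-67.8]);A=-48.5
ex=np.array([np.cos(np.radians(A)),np.sin(np.radians(A))]);ey=np.array([-ex[1],ex[0]])
P1=B-32*ex+33*ey;P2=B-32*ex-33*ey
JAR=np.array([468.3,-357.5]);BOT=np.array([600,-336.8])
E
python3 - <<'E'
from h import *
print(P1,P2); go([*JAR,150],Rdown(A))
E
```

```text
[579.01169724 -21.96695534] [529.58061967 -65.69987853]
t 1.5 pos [ 195.4 -540.8  214. ] F [-0.1  0.1  0. ] open 0.999 grip 0.0
turn [ 0.   -0.   -3.15] shift before turn [ 6.38 -1.59  1.28] after [6.516 0.871 1.279]
```

jog_arm(
  steps=[
    [0,0,0,0,0,-0.79,0.7],
    [0,0,0,0,0,-0.79,0.7],
    [0,0,0,0,0,-0.79,0.7],
    [0,0,0,0,0,-0.78,0.7],
    [0.8,0.11,0,0,0,0,0.7],
    [0.8,0.11,0,0,0,0,0.7],
    [0.8,0.11,0.1,0,0,0,0.7],
    [0.8,0.11,0.1,0,0,0,0.7],
    [0.8,0.11,0.2,0,0,0,0.7],
    [0.8,0.11,0.2,0,0,0,0.7],
    [0.8,0.11,0.3,0,0,0,0.7],
    [0.8,0.1,0.3,0,0,0,0.7],
  ],
)

```text
clock: 2.7
position: [465.3, -360.3, 153.7]
ee_rot: [[0.749, 0.663, 0.001], [0.663, -0.749, -0.001], [0.0, 0.001, -1.0]]
wrist_force: [-0.0, -0.7, 0.0]
opening: 0.698
finger_force: 0.0
```

```bash
python3 - <<'E'
from h import *
c=cam('wrist');W=cloud(c);cv2.imwrite('pics/w1.png',c['image'])
rep('jarcap',sel(W,JAR,35,86,100));rep('jar',sel(W,JAR,40,15,100));rep('botcap',sel(W,BOT,35,86,100));rep('bot',sel(W,BOT,50,15,100))
go([*JAR,72],Rdown(A))
E
```

```text
jarcap 1159 med [ 471.  -358.4   90.9] rect [ 470.5 -358.9] [35.3 34.9] 43.2 circ [ 470.4 -359.1] 18.0
jar 2736 med [ 476.5 -353.1   68.7] rect [ 470.4 -358.7] [59.  58.6] 31.4 circ [ 470.4 -358.8] 29.8
botcap 1696 med [ 602.  -338.8   91.1] rect [ 602.3 -339.2] [35.3 35. ] 24.6 circ [ 602.6 -339. ] 18.0
bot 4806 med [ 595.4 -335.5   62.2] rect [ 602.4 -338.9] [58.3 57.7] 32.1 circ [ 602.1 -338.8] 39.2
t 2.75 pos [ 469.  -355.9  150.9] F [ 3.8  1.8 -1.1] open 0.701 grip 0.0
turn [-0.02 -0.04  0.03] shift before turn [-0.04  0.02  1.58] after [-0.032  0.015  1.578]
```

```bash
python3 - <<'E'
from h import *
c=cam('wrist');c=cam('wrist');W=cloud(c)
rep('jarcap',sel(W,JAR,35,86,100));rep('jar',sel(W,JAR,40,15,100));rep('botcap',sel(W,BOT,35,86,100));rep('bot',sel(W,BOT,50,15,100))
go([*JAR,72],Rdown(A))
E
```

```text
jarcap 1164 med [ 471.  -358.4   90.9] rect [ 470.4 -359.1] [34.8 35.3] 23.4 circ [ 470.3 -359.1] 17.9
jar 2775 med [ 476.7 -352.9   68.6] rect [ 470.8 -358.8] [58.8 58.3] 86.2 circ [ 470.5 -358.9] 29.8
botcap 1719 med [ 602.1 -338.7   91.1] rect [ 602.5 -339.1] [35.3 35. ] 27.5 circ [ 602.5 -339.3] 17.9
bot 4859 med [ 595.4 -335.3   62.3] rect [ 602.6 -339. ] [58.4 58. ] 32.3 circ [ 602.3 -339.2] 39.3
t 2.85 pos [ 464.9 -359.5  152.7] F [-0.4  0.2 -0.3] open 0.698 grip 0.0
turn [-0.02  0.    0.04] shift before turn [0.08 0.02 1.61] after [0.078 0.016 1.614]
```

jog_arm(
  steps=[
    [0,0,0,0,0,0,0.7],
    [0,0,0,0,0,0,0.7],
  ],
)

```text
clock: 3.05
position: [463.2, -362.2, 154.6]
ee_rot: [[0.749, 0.662, 0.001], [0.662, -0.749, -0.001], [-0.0, 0.001, -1.0]]
wrist_force: [-0.7, -0.3, 0.4]
opening: 0.697
finger_force: 0.0
```

```bash
python3 - <<'E'
from h import *
go([*JAR,72],Rdown(A))
for i in range(3):
    c=cam('wrist');W=cloud(c)
    rep('jarcap',sel(W,JAR,35,86,100));rep('bot',sel(W,BOT,50,15,100)); print(np.round(c['T'][:3,3],1))
go([*JAR,72],Rdown(A))
E
```

```text
t 3.05 pos [ 463.2 -362.2  154.6] F [-0.7 -0.3  0.4] open 0.697 grip 0.0
turn [ 0.01  0.   -0.01] shift before turn [ 0.14 -0.    1.65] after [ 0.139 -0.002  1.653]
jarcap 1157 med [ 470.9 -358.4   91. ] rect [ 470.5 -359. ] [34.8 34.9] 39.8 circ [ 470.3 -358.9] 17.8
bot 4846 med [ 595.2 -335.8   62.3] rect [ 602.6 -339.1] [58.6 58.2] 32.0 circ [ 602.2 -339.3] 39.4
[ 516.9 -314.9  324.5]
jarcap 1152 med [ 471.  -358.4   91. ] rect [ 470.5 -358.9] [35.2 34.9] 26.9 circ [ 470.3 -359. ] 18.0
bot 4833 med [ 595.2 -335.8   62.3] rect [ 602.7 -339.2] [58.5 58.4] 32.3 circ [ 602.2 -338.9] 39.2
[ 516.8 -315.   324.6]
jarcap 1159 med [ 471.  -358.4   91. ] rect [ 470.3 -358.8] [35. 35.] 21.4 circ [ 470.5 -359. ] 17.9
bot 4836 med [ 595.2 -335.8   62.3] rect [ 602.7 -339. ] [58.6 58.2] 32.3 circ [ 602.  -339.1] 39.1
[ 516.8 -315.   324.6]
t 3.2 pos [ 463.2 -362.2  154.6] F [ 0.7 -0.1 -0.6] open 0.698 grip 0.0
turn [ 0.01 -0.   -0.01] shift before turn [ 0.14 -0.    1.65] after [ 0.138 -0.002  1.652]
```

jog_arm(
  steps=[
    [0.07,0.01,0.2,0,0,0,0.7],
    [0.07,0.01,0.4,0,0,0,0.7],
    [0,0,0.4,0,0,0,0.7],
    [0,0,0.35,0,0,0,0.7],
    [0,0,0.2,0,0,0,0.7],
    [0,0,0.1,0,0,0,0.7],
    [0,0,0,0,0,0,0.7],
    [0,0,0,0,0,0,0.7],
    [0,0,0,0,0,0,0.7],
  ],
)

```text
clock: 4.1
position: [470.2, -357.7, 72.3]
ee_rot: [[0.749, 0.663, 0.001], [0.663, -0.749, -0.001], [0.0, 0.002, -1.0]]
wrist_force: [-1.0, 0.7, 0.7]
opening: 0.701
finger_force: 0.0
```

jog_arm(
  steps=[
    [0,0,0,0,0,0,0.2],
    [0,0,0,0,0,0,0.2],
    [0,0,0,0,0,0,0.2],
    [0,0,0,0,0,0,0.2],
    [0,0,0,0,0,0,0.2],
  ],
  squeeze=25,
)

```text
clock: 4.6
position: [470.1, -357.6, 71.7]
ee_rot: [[0.749, 0.663, 0.001], [0.663, -0.749, -0.001], [0.0, 0.001, -1.0]]
wrist_force: [0.7, -0.1, 0.5]
opening: 0.389
finger_force: 25.0
```

jog_arm(
  steps=[
    [0,0,-0.1,0,0,0,0.2],
    [0,0,-0.3,0,0,0,0.2],
    [0,0,-0.5,0,0,0,0.2],
    [0.1,-0.05,-0.6,0,0,0,0.2],
    [0.3,-0.15,-0.5,0,0,0,0.2],
    [0.5,-0.3,-0.3,0,0,0,0.2],
    [0.6,-0.37,0,0,0,0,0.2],
    [0.6,-0.37,0,0,0,0,0.2],
    [0.7,-0.4,0,0,0,0,0.2],
    [0.7,-0.4,0,0,0,0,0.2],
    [0.7,-0.4,0,0,0,0,0.2],
    [0.6,-0.37,0,0,0,0,0.2],
  ],
)

```text
clock: 5.8
position: [556.1, -91.0, 186.2]
ee_rot: [[0.748, 0.663, -0.001], [0.663, -0.748, 0.0], [-0.001, -0.001, -1.0]]
wrist_force: [0.7, -0.6, -3.6]
opening: 0.387
finger_force: 25.0
```

jog_arm(
  steps=[
    [0.5,-0.3,0,0,0,0,0.2],
    [0.4,-0.25,0,0,0,0,0.2],
    [0.25,-0.15,0,0,0,0,0.2],
    [0.1,-0.05,0,0,0,0,0.2],
    [0,0,0,0,0,0,0.2],
    [0,0,0,0,0,0,0.2],
    [0,0,0,0,0,0,0.2],
  ],
)

```text
clock: 6.5
position: [577.9, -24.6, 186.4]
ee_rot: [[0.75, 0.662, -0.0], [0.662, -0.75, -0.0], [-0.001, 0.0, -1.0]]
wrist_force: [-0.2, -1.1, -2.4]
opening: 0.388
finger_force: 25.0
```

```bash
sed -i 's/^P1=.*/B=B+np.array([.5,-.4]);P1=B-32*ex+33*ey;P2=B-32*ex-33*ey/' h.py; python3 - <<'E'
from h import *
go([*P1,79],Rdown(A))
c=cam('wrist');W=cloud(c);cv2.imwrite('pics/w2.png',c['image'])
rep('rim',sel(W,B,115,57,66));rep('carton',sel(W,B,115,47,53))
W=cloud(cam('side'));rep('jarside',sel(W,P1,45,85,220))
E
```

```text
t 6.5 pos [577.9 -24.6 186.4] F [-0.2 -1.1 -2.4] open 0.388 grip 25.0
turn [ 0.    0.   -0.01] shift before turn [ 0.05 -0.01  2.15] after [ 0.053 -0.012  2.149]
rim 1001 med [628.7 -32.1  58.9] rect [600.6 -47.7] [ 83.1 145.9] 41.1 circ [600.6 -48. ] 82.9
carton 431 med [628.2 -69.8  52.5] rect [595.3 -53.9] [ 99.6 140.8] 41.4 circ [602.6 -47.6] 81.0
jarside 588 med [560.4  -4.5 162.5] rect [567.3 -16.3] [58.5 41.5] 44.4 circ [571.  -21.3] 30.9
```

View pics/w2.png

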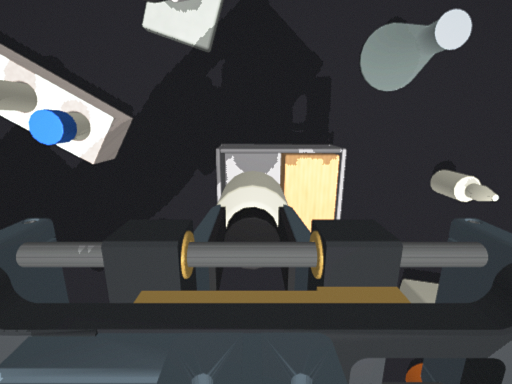

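The wrist view shows the jar above the free grey half, around pixel (250,185), with the carton to its right and clear of it. I'll lower it now.

jog_arm(
  steps=[
    [0.05,-0.01,0.2,0,0,0,0.2],
    [0,0,0.4,0,0,0,0.2],
    [0,0,0.4,0,0,0,0.2],
    [0,0,0.4,0,0,0,0.2],
    [0,0,0.35,0,0,0,0.2],
    [0,0,0.2,0,0,0,0.2],
    [0,0,0.1,0,0,0,0.2],
    [0,0,0.05,0,0,0,0.2],
    [0,0,0,0,0,0,0.2],
    [0,0,0,0,0,0,0.2],
  ],
)

```text
clock: 7.6
position: [580.3, -21.5, 82.2]
ee_rot: [[0.749, 0.663, 0.002], [0.663, -0.749, -0.0], [0.001, 0.001, -1.0]]
wrist_force: [0.3, 1.0, -2.5]
opening: 0.388
finger_force: 25.0
```

jog_arm(
  steps=[
    [0,0,0.02,0,0,0,0.2],
    [0,0,0.02,0,0,0,0.2],
    [0,0,0,0,0,0,0.2],
    [0,0,0,0,0,0,0.2],
  ],
)

```text
clock: 8.0
position: [579.7, -21.5, 79.5]
ee_rot: [[0.749, 0.663, 0.0], [0.663, -0.749, -0.0], [-0.0, 0.0, -1.0]]
wrist_force: [-0.7, 0.8, -2.8]
opening: 0.383
finger_force: 25.0
```

jog_arm(
  steps=[
    [0,0,0.02,0,0,0,0.2],
    [0,0,0.02,0,0,0,0.2],
    [0,0,0,0,0,0,0.2],
    [0,0,0,0,0,0,0.2],
  ],
)

```text
clock: 8.4
position: [579.7, -21.5, 77.4]
ee_rot: [[0.749, 0.663, -0.0], [0.663, -0.749, -0.0], [-0.0, 0.0, -1.0]]
wrist_force: [-0.9, -0.8, -2.5]
opening: 0.388
finger_force: 25.0
```

jog_arm(
  steps=[
    [0,0,0.01,0,0,0,0.2],
    [0,0,0.01,0,0,0,0.2],
    [0,0,0,0,0,0,0.2],
  ],
)

```text
clock: 8.7
position: [579.9, -21.5, 76.6]
ee_rot: [[0.749, 0.663, 0.0], [0.663, -0.749, -0.0], [0.0, 0.0, -1.0]]
wrist_force: [-1.1, 0.3, -0.9]
opening: 0.389
finger_force: 25.0
```

jog_arm(
  steps=[
    [0,0,0.01,0,0,0,0.2],
    [0,0,0,0,0,0,0.2],
    [0,0,0,0,0,0,0.45],
    [0,0,0,0,0,0,0.6],
    [0,0,0,0,0,0,0.6],
    [0,0,0,0,0,0,0.6],
    [0,0,-0.2,0,0,0,0.6],
    [0,0,-0.4,0,0,0,0.6],
    [0,0,-0.5,0,0,0,0.6],
    [0,0,-0.5,0,0,0,0.6],
    [0,0,-0.3,0,0,0,0.6],
  ],
)

```text
clock: 9.8
position: [580.7, -21.5, 173.9]
ee_rot: [[0.749, 0.663, 0.004], [0.663, -0.749, -0.0], [0.003, 0.003, -1.0]]
wrist_force: [0.7, 0.1, -0.3]
opening: 0.597
finger_force: 0.0
```

```bash
python3 - <<'E'
from h import *
go([601.2,-338,170],Rdown(-57.7))
W=cloud(cam('side'));rep('jarcap',sel(W,P1,45,85,105));
E
```

```text
t 9.8 pos [580.7 -21.5 173.9] F [ 0.7  0.1 -0.3] open 0.597 grip 0.0
turn [ 0.02 -0.02  1.34] shift before turn [-3.89  5.01  0.08] after [-3.037  5.569  0.078]
jarcap 140 med [575.6 -19.7  94.8] rect [577.8 -22.1] [31.7 40.7] 32.7 circ [577.3 -22.7] 20.6
```

jog_arm(
  steps=[
    [0,0,0,0,0,0.67,0.7],
    [0,0,0,0,0,0.67,0.7],
    [-0.25,0.45,0,0,0,0,0.7],
    [-0.35,0.64,0,0,0,0,0.7],
    [-0.38,0.7,0,0,0,0,0.7],
    [-0.38,0.7,0,0,0,0,0.7],
    [-0.38,0.7,0,0,0,0,0.7],
    [-0.38,0.7,0,0,0,0,0.7],
    [-0.38,0.7,0,0,0,0,0.7],
    [-0.3,0.56,0,0,0,0,0.7],
    [-0.18,0.33,0,0,0,0,0.7],
    [-0.05,0.09,0,0,0,0,0.7],
  ],
)

```text
clock: 11.05
position: [600.3, -339.4, 170.4]
ee_rot: [[0.846, 0.533, -0.0], [0.533, -0.846, 0.0], [-0.0, -0.0, -1.0]]
wrist_force: [0.9, 0.4, -0.1]
opening: 0.7
finger_force: 0.0
```

jog_arm(
  steps=[
    [0,0,0,0,0,0,0.7],
    [0,0,0,0,0,0,0.7],
    [0,0,0,0,0,0,0.7],
  ],
)

```text
clock: 11.35
position: [600.7, -336.2, 171.2]
ee_rot: [[0.844, 0.536, -0.0], [0.536, -0.844, 0.0], [0.0, -0.0, -1.0]]
wrist_force: [0.1, 1.2, 0.5]
opening: 0.701
finger_force: 0.0
```

```bash
python3 - <<'E'
from h import *
c=cam('wrist');W=cloud(c);rep('botcap',sel(W,BOT,35,86,100));rep('bot',sel(W,BOT,50,15,100))
go([601.3,-338,73],Rdown(-57.7))
E
```

```text
botcap 1004 med [ 603.5 -338.4   90.9] rect [ 602.8 -338.7] [34.8 35.5] 41.1 circ [ 602.8 -339. ] 17.9
bot 2921 med [ 609.6 -334.5   61.8] rect [ 603.4 -338.6] [57.2 57.9] 32.5 circ [ 603.  -338.8] 39.4
t 11.4 pos [ 600.8 -336.4  171.2] F [-0.7 -0.2  0.7] open 0.7 grip 0.0
turn [-0.   -0.    0.02] shift before turn [-0.01  0.03  1.96] after [-0.009  0.033  1.965]
```

jog_arm(
  steps=[
    [0,0.04,0.2,0,0,0,0.7],
    [0,0,0.4,0,0,0,0.7],
    [0,0,0.4,0,0,0,0.7],
    [0,0,0.4,0,0,0,0.7],
    [0,0,0.3,0,0,0,0.7],
    [0,0,0.2,0,0,0,0.7],
    [0,0,0.06,0,0,0,0.7],
    [0,0,0,0,0,0,0.7],
    [0,0,0,0,0,0,0.7],
    [0,0,0,0,0,0,0.7],
  ],
)

```text
clock: 12.4
position: [602.2, -339.8, 74.0]
ee_rot: [[0.845, 0.535, 0.002], [0.535, -0.845, -0.001], [0.001, 0.002, -1.0]]
wrist_force: [-0.5, 0.3, -1.2]
opening: 0.696
finger_force: 0.0
```

jog_arm(
  steps=[
    [0,0,0,0,0,0,0.2],
    [0,0,0,0,0,0,0.2],
    [0,0,0,0,0,0,0.2],
    [0,0,0,0,0,0,0.2],
    [0,0,0,0,0,0,0.2],
  ],
  squeeze=28,
)

```text
clock: 12.9
position: [601.7, -339.6, 73.1]
ee_rot: [[0.845, 0.535, 0.0], [0.535, -0.845, -0.0], [0.0, 0.0, -1.0]]
wrist_force: [-0.2, -0.4, 0.5]
opening: 0.386
finger_force: 28.0
```

jog_arm(
  steps=[
    [0,0,-0.1,0,0,0,0.2],
    [0,0,-0.3,0,0,0,0.2],
    [0,0,-0.5,0,0,0,0.2],
    [0,0,-0.6,0,0,0,0.2],
    [0,0,-0.5,0,0,0,0.2],
    [0,0,-0.3,0,0,-0.67,0.2],
    [0,0,0,0,0,-0.67,0.2],
    [0,0,0,0,0,0,0.2],
    [0,0,0,0,0,0,0.2],
  ],
)

```text
clock: 13.8
position: [601.4, -339.3, 188.1]
ee_rot: [[0.75, 0.662, -0.0], [0.662, -0.75, 0.0], [-0.0, -0.0, -1.0]]
wrist_force: [-0.6, 0.4, -2.6]
opening: 0.387
finger_force: 28.0
```

```bash
python3 - <<'E'
from h import *
go([*P2,180],Rdown(A))
E
```

```text
t 13.8 pos [ 601.4 -339.3  188.1] F [-0.6  0.4 -2.6] open 0.387 grip 28.0
turn [-0.    0.   -0.01] shift before turn [ 2.55 -5.04  0.16] after [ 2.553 -5.038  0.163]
```

jog_arm(
  steps=[
    [0.1,-0.2,0,0,0,0,0.2],
    [0.2,-0.4,0,0,0,0,0.2],
    [0.3,-0.58,0,0,0,0,0.2],
    [0.32,-0.65,0,0,0,0,0.2],
    [0.32,-0.65,0,0,0,0,0.2],
    [0.32,-0.65,0,0,0,0,0.2],
    [0.32,-0.64,0,0,0,0,0.2],
    [0.3,-0.57,0,0,0,0,0.2],
    [0.22,-0.42,0,0,0,0,0.2],
    [0.11,-0.2,0,0,0,0,0.2],
    [0.03,-0.07,0,0,0,0,0.2],
    [0,0,0,0,0,0,0.2],
  ],
)

```text
clock: 15.0
position: [530.0, -67.1, 187.9]
ee_rot: [[0.748, 0.663, 0.0], [0.663, -0.748, -0.001], [-0.0, 0.0, -1.0]]
wrist_force: [0.3, -0.3, -2.1]
opening: 0.386
finger_force: 28.0
```

jog_arm(
  steps=[
    [0,0,0,0,0,0,0.2],
    [0,0,0,0,0,0,0.2],
    [0,0,0,0,0,0,0.2],
  ],
)

```text
clock: 15.3
position: [530.1, -67.8, 187.8]
ee_rot: [[0.749, 0.662, -0.0], [0.662, -0.749, -0.0], [-0.0, 0.0, -1.0]]
wrist_force: [-0.1, 0.6, -1.4]
opening: 0.383
finger_force: 28.0
```

```bash
python3 - <<'E'
from h import *
go([*P2,82],Rdown(A))
c=cam('top');W=cloud(c);rep('jar',sel(W,P1,35,85,105));cv2.imwrite('pics/t3.png',cv2.resize(c['image'][130:260,180:310],None,fx=4,fy=4,interpolation=2))
W=cloud(cam('side'));rep('jarside',sel(W,P1,30,85,105));rep('bottle',sel(W,P2,45,110,180))
E
```

```text
t 15.3 pos [530.1 -67.8 187.8] F [-0.1  0.6 -1.4] open 0.383 grip 28.0
turn [ 0.    0.   -0.01] shift before turn [ 0.02 -0.03  2.12] after [ 0.021 -0.026  2.116]
jar few 0
jarside 137 med [575.8 -18.7  95.3] rect [578.  -22.4] [31.7 39.1] 32.8 circ [579.3 -22.1] 20.3
bottle 570 med [515.8 -47.8 156.7] rect [528.5 -66.2] [59.4 63.5] 42.0 circ [529.6 -64.7] 40.3
```

View pics/t3.png

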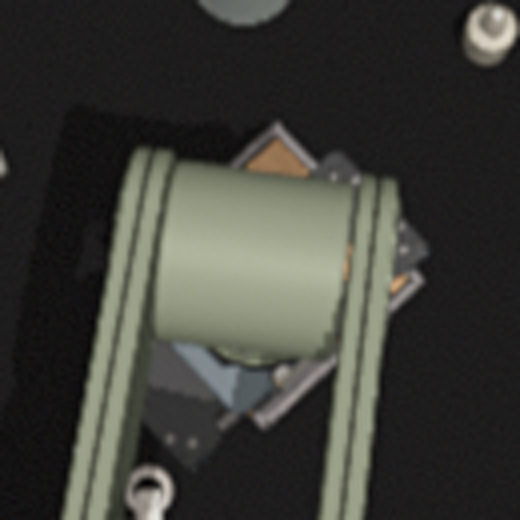

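The arm hides the box in this top view, but the side cloud puts the bottle at the target, turned 42°, in line with the box. I'll lower it.

jog_arm(
  steps=[
    [0.01,-0.02,0.2,0,0,0,0.2],
    [0,0,0.4,0,0,0,0.2],
    [0,0,0.4,0,0,0,0.2],
    [0,0,0.4,0,0,0,0.2],
    [0,0,0.35,0,0,0,0.2],
    [0,0,0.2,0,0,0,0.2],
    [0,0,0.1,0,0,0,0.2],
    [0,0,0.06,0,0,0,0.2],
    [0,0,0,0,0,0,0.2],
    [0,0,0,0,0,0,0.2],
  ],
)

```text
clock: 16.4
position: [530.3, -66.0, 83.1]
ee_rot: [[0.749, 0.663, 0.002], [0.663, -0.749, -0.0], [0.001, 0.001, -1.0]]
wrist_force: [-0.8, -0.1, -2.5]
opening: 0.387
finger_force: 28.0
```

jog_arm(
  steps=[
    [0,0,0.02,0,0,0,0.2],
    [0,0,0.02,0,0,0,0.2],
    [0,0,0,0,0,0,0.2],
    [0,0,0,0,0,0,0.2],
  ],
)

```text
clock: 16.8
position: [529.7, -66.0, 80.5]
ee_rot: [[0.749, 0.663, 0.0], [0.663, -0.749, -0.0], [0.0, 0.0, -1.0]]
wrist_force: [0.2, -0.3, -1.9]
opening: 0.391
finger_force: 28.0
```

jog_arm(
  steps=[
    [0,0,0.02,0,0,0,0.2],
    [0,0,0.02,0,0,0,0.2],
    [0,0,0,0,0,0,0.2],
    [0,0,0,0,0,0,0.2],
  ],
)

```text
clock: 17.2
position: [529.7, -66.0, 78.4]
ee_rot: [[0.749, 0.663, -0.0], [0.663, -0.749, -0.0], [-0.0, -0.0, -1.0]]
wrist_force: [0.2, 0.9, -2.0]
opening: 0.389
finger_force: 28.0
```

jog_arm(
  steps=[
    [0,0,0.01,0,0,0,0.2],
    [0,0,0.01,0,0,0,0.2],
    [0,0,0,0,0,0,0.2],
  ],
)

```text
clock: 17.5
position: [529.9, -66.0, 78.0]
ee_rot: [[0.749, 0.663, 0.001], [0.663, -0.749, -0.0], [0.0, 0.001, -1.0]]
wrist_force: [-0.8, -0.0, 2.7]
opening: 0.386
finger_force: 28.0
```

jog_arm(
  steps=[
    [0,0,0,0,0,0,0.45],
    [0,0,0,0,0,0,0.6],
    [0,0,0,0,0,0,0.6],
    [0,0,0,0,0,0,0.6],
    [0,0,-0.2,0,0,0,0.6],
    [0,0,-0.4,0,0,0,0.6],
    [0,0,-0.6,0,0,0,0.6],
    [0,0,-0.7,0,0,0,0.6],
    [0,0,-0.5,0,0,0,0.6],
    [0,0,-0.3,0,0,0,0.6],
  ],
)

```text
clock: 18.5
position: [530.7, -66.1, 215.8]
ee_rot: [[0.749, 0.663, 0.005], [0.663, -0.749, -0.001], [0.003, 0.004, -1.0]]
wrist_force: [-0.1, -0.1, -0.2]
opening: 0.599
finger_force: 0.0
```

```bash
python3 - <<'E'
from h import *
# rack x axis at 11.4 or 101.4? long side y; closing along rack x
c=cam('top')
W=cloud(c);h=sel(W,(665,163),45,100,150)
for a in (-11.4,11.4,168.6,-168.6): go([483.4,229.2,210],Rdown(a))
for n in ('top','side'):
    c=cam(n);print(finder.pinpoint(n,'camera_head')[:1],finder.pinpoint(n,'tube_cap')[:1],finder.pinpoint(n,'camera')[:1])
    for k in ('camera_head',):
        u=finder.pinpoint(n,k)[0]['location'];print(n,ray(c,u,120))
    for k,hh in(('tube_cap',127),):
        q=finder.pinpoint(n,k)
        if q:print(ray(c,q[0]['location'],hh))
    q=finder.pinpoint(n,'camera')
    if q:print('foot',ray(c,q[0]['location'],0))
E
```

```text
t 18.55 pos [531.7 -66.2 217.5] F [ 1.4 -1.1  1.6] open 0.595 grip 0.0
turn [ 0.07 -0.03 -5.39] shift before turn [ 3.19 -5.06  0.13] after [ 5.601 -2.115  0.15 ]
t 18.55 pos [531.7 -66.2 217.5] F [ 1.4 -1.1  1.6] open 0.595 grip 0.0
turn [ 0.07 -0.01 -8.71] shift before turn [ 3.19 -5.06  0.13] after [5.983 0.22  0.15 ]
t 18.55 pos [531.7 -66.2 217.5] F [ 1.4 -1.1  1.6] open 0.595 grip 0.0
turn [-0.03 -0.08 20.79] shift before turn [ 3.19 -5.06  0.13] after [-5.601  2.115  0.15 ]
t 18.55 pos [531.7 -66.2 217.5] F [ 1.4 -1.1  1.6] open 0.595 grip 0.0
turn [-1.000e-02 -8.000e-02  1.747e+01] shift before turn [ 3.19 -5.06  0.13] after [-5.983 -0.22   0.15 ]
[{'location': [160.2, 163.1], 'conf': 0.95}] [{'location': [130.3, 233.9], 'conf': 0.65}] [{'location': [163.8, 169.7], 'conf': 0.89}]
top [665.13378718 154.81812975 120.        ]
[483.63736033 228.97290643 127.        ]
foot [668.60914832 167.61625888   0.        ]
[{'location': [169.0, 230.9], 'conf': 0.66}] [] [{'location': [175.1, 256.7], 'conf': 0.96}]
side [661.83465617 168.27195475 120.        ]
foot [668.1884269  157.96771965   0.        ]
```

jog_arm(
  steps=[
    [0.2,-0.1,-0.1,0,0,0,0.6],
    [0.4,-0.2,-0.2,0,0,0,0.6],
    [0.6,-0.3,-0.2,0,0,0,0.6],
    [0.6,-0.3,-0.2,0,0,0,0.6],
    [0.6,-0.3,-0.2,0,0,0,0.6],
    [0.6,-0.3,-0.2,0,0,0,0.6],
    [0.5,-0.25,-0.2,0,0,0,0.6],
    [0.3,-0.15,-0.2,0,0,0,0.6],
    [0,0,0,0,0,0,0.6],
    [0,0,0,0,0,0,0.6],
    [0,0,0,0,0,0,0.6],
    [0,0,0,0,0,0,0.6],
  ],
)

```text
clock: 20.45
position: [608.4, 130.2, 287.1]
ee_rot: [[0.749, 0.662, -0.001], [0.662, -0.749, -0.001], [-0.001, -0.0, -1.0]]
wrist_force: [-0.5, 0.0, 0.2]
opening: 0.601
finger_force: 0.0
```

```bash
python3 - <<'E'
from h import *
c=cam('wrist');W=cloud(c);cv2.imwrite('pics/w4.png',c['image'])
print([(d['location'],d['conf'],W[int(d['location'][1]),int(d['location'][0])]) for d in finder.pinpoint('wrist','camera_head')[:2]])
np.savez('w4.npz',im=c['image'],W=W)
rep('foot',sel(W,(675,167),75,12,20))
go([610,130,290],Rdown(A))
c2=cam('top');W2=cloud(c2);cv2.imwrite('pics/t4.png',np.hstack([cv2.resize(c2['image'][130:250,190:310],None,fx=3,fy=3),cv2.resize(c2['image'][120:240,100:220],None,fx=3,fy=3)]));np.savez('t4.npz',im=c2['image'],W=W2)
for p in (P1,P2): rep('caps',sel(W2,p,30,90,105))
E
```

```text
[([262.3, 128.2], 0.97, array([665.5828717, 163.2608135, 119.806176 ]))]
foot 834 med [687.1 193.5  15. ] rect [684.6 169.6] [89.5 79.9] 23.4 circ [684.6 170. ] 57.8
t 20.55 pos [608.6 130.3 287.2] F [-0.1  0.2  0.7] open 0.597 grip 0.0
turn [-0.    0.01 -0.01] shift before turn [ 0.02  0.02 -0.06] after [ 0.016  0.023 -0.055]
caps 147 med [578.2 -21.2  96.7] rect [577.6 -21.5] [34.3 33.3] 41.9 circ [578.2 -22.1] 17.8
caps 151 med [528.1 -64.3  96.5] rect [529.  -64.3] [31.2 34. ] 88.8 circ [529.2 -64.4] 17.8
```

View pics/w4.png

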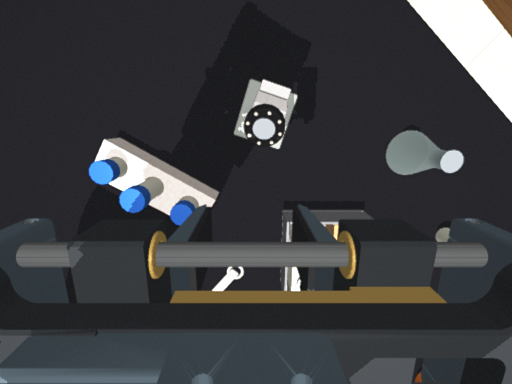

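View pics/t4.png

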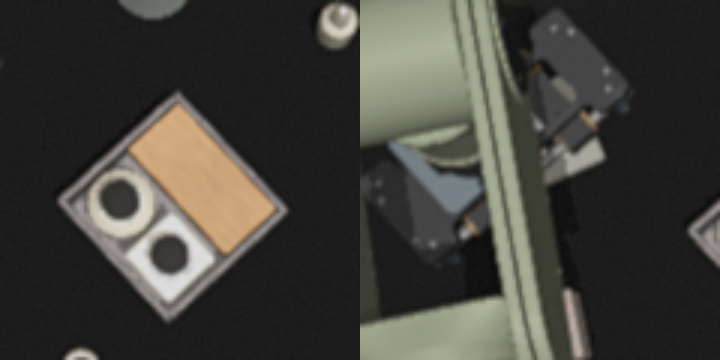

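Both items stand upright in the free half (cap tops at 96.6 mm). The inspection camera's lens is at (264,128) in the wrist picture. Next I fit its face.

```bash
cat > lens.py <<'E'
from h import *
def fit(W,c0=(665.5,163.3,120)):
    n=np.array([-.3884,-.166,.9063]);c=np.array(c0,float)
    m=np.isfinite(W[...,0])&(np.linalg.norm(W-c,axis=-1)<29); P=W[m]
    P=P[np.abs((P-c)@n)<8]
    for _ in range(4):
        o=np.median((P-c)@n); Q=P[np.abs((P-c)@n-o)<3]
        q=Q-Q.mean(0); v=np.linalg.svd(q,full_matrices=False)[2][2]; v*=np.sign(v[2])
    a=np.cross([0,1,0],n);a/=np.linalg.norm(a);b=np.cross(n,a)
    uv=np.stack([(Q-c)@a,(Q-c)@b],1).astype(np.float32);cc,rr=cv2.minEnclosingCircle(uv)
    rc=cv2.minAreaRect(uv)
    print(len(Q),'plane off',round(o,2),'normal',np.round(v,3),'tilt',round(np.degrees(np.arccos(v[2])),1),'az',round(np.degrees(np.arctan2(v[1],v[0])),1))
    for x in (cc,rc[0]): print('centre',np.round(c+a*x[0]+b*x[1]+n*o,1),'r',round(rr,1),np.round(rc[1],1))
if __name__=='__main__':
    fit(np.load('w4.npz')['W'])
    for n in('top','side'): print(n);fit(cloud(cam(n)))
    W=np.load('w4.npz')['W']; 
    for n,p,z in (('tube',(483.4,229.2),127),('sa',(471,290),95),('sb',(496,169),95)): rep(n,sel(W,p,30,z-7,z+7))
    im=np.load('w4.npz')['im'][70:190,200:320]
    g=cv2.cvtColor(im,6); 
E
python3 lens.py; python3 -c "
from h import *
go([483.8,229,200],Rdown(11.6))"
```

```text
1273 plane off -0.6 normal [-0.383 -0.165  0.909] tilt 24.7 az -156.7
centre [666.2 161.6 119.3] r 25.9 [51.2 50.4]
centre [666.3 161.3 119.3] r 25.9 [51.2 50.4]
top
20 plane off 0.7 normal [-0.35  -0.178  0.92 ] tilt 23.1 az -153.1
centre [659.3 158.5 117.2] r 17.1 [34.3 15.2]
centre [660.5 151.7 116.5] r 17.1 [34.3 15.2]
side
250 plane off -0.24 normal [-0.391 -0.167  0.905] tilt 25.2 az -156.8
centre [664.5 162.6 119.2] r 26.7 [50.4 49.4]
centre [664.2 162.3 119. ] r 26.7 [50.4 49.4]
tube 538 med [486.9 229.1 125.8] rect [485.9 229.5] [32.6 33.5] 38.4 circ [485.5 229.3] 17.1
sa 493 med [475.  289.3  93.9] rect [473.6 289.8] [33. 33.] 27.8 circ [473.5 289.9] 17.0
sb 349 med [499.1 171.2  93.9] rect [497.6 172.4] [25.8 33.1] 88.9 circ [497.6 168.6] 17.0
t 20.7 pos [608.9 130.7 287.4] F [ 0.1  1.6 -0.2] open 0.595 grip 0.0
turn [-0.    0.   -8.74] shift before turn [-0.57 -3.13  1.75] after [ 2.429 -2.055  1.748]
```

jog_arm(
  steps=[
    [0,0,0,0,0,-0.87,0.7],
    [0,0,0,0,0,-0.87,0.7],
    [0,0,0,0,0,-0.87,0.7],
    [0,0,0,0,0,-0.87,0.7],
    [0,0,0,0,0,-0.87,0.7],
    [0,0,0,0,0,-0.87,0.7],
    [0,0,0,0,0,-0.87,0.7],
    [0,0,0,0,0,-0.87,0.7],
    [0,0,0,0,0,-0.87,0.7],
    [0,0,0,0,0,-0.87,0.7],
  ],
)

```text
clock: 21.7
position: [608.9, 131.0, 287.4]
ee_rot: [[-0.201, 0.98, 0.0], [0.98, 0.201, -0.0], [-0.0, 0.0, -1.0]]
wrist_force: [1.0, 0.2, -0.1]
opening: 0.698
finger_force: 0.0
```

jog_arm(
  steps=[
    [0.2,-0.15,0,0,0,0,0.7],
    [0.4,-0.32,0.1,0,0,0,0.7],
    [0.45,-0.4,0.3,0,0,0,0.7],
    [0.45,-0.4,0.4,0,0,0,0.7],
    [0.45,-0.4,0.4,0,0,0,0.7],
    [0.3,-0.25,0.3,0,0,0,0.7],
    [0.15,-0.12,0.2,0,0,0,0.7],
    [0,0,0,0,0,0,0.7],
    [0,0,0,0,0,0,0.7],
    [0,0,0,0,0,0,0.7],
    [0,0,0,0,0,0,0.7],
  ],
)

```text
clock: 22.8
position: [486.5, 228.4, 203.1]
ee_rot: [[-0.195, 0.981, 0.002], [0.981, 0.195, 0.0], [0.0, 0.002, -1.0]]
wrist_force: [-0.4, -0.3, -0.2]
opening: 0.702
finger_force: 0.0
```

```bash
python3 - <<'E'
from h import *
c=cam('wrist');W=cloud(c)
for n,p,z in (('tube',(484.4,229.2),127),('sa',(472,290),95),('sb',(497,169),95)): rep(n,sel(W,p,30,z-7,z+7))
go([484.6,229.3,100],Rdown(11.6))
E
```

```text
tube 925 med [484.9 230.  126. ] rect [484.8 229.1] [33.1 32.9] 12.5 circ [485.1 229. ] 16.9
sa 850 med [472.8 290.1  94.1] rect [472.7 290. ] [32.9 32.1] 12.0 circ [473.  289.8] 16.9
sb 358 med [495.5 176.3  93.8] rect [495.5 176.6] [33.3 16.5] 10.9 circ [496.9 169.4] 16.7
t 22.85 pos [486.2 228.4 202.9] F [0.2 0.2 0.2] open 0.7 grip 0.0
turn [ 0.01 -0.   -0.05] shift before turn [ 0.02 -0.03  2.06] after [ 0.024 -0.029  2.058]
```

jog_arm(
  steps=[
    [0.02,-0.03,0.2,0,0,0,0.7],
    [0,0,0.4,0,0,0,0.7],
    [0,0,0.5,0,0,0,0.7],
    [0,0,0.4,0,0,0,0.7],
    [0,0,0.3,0,0,0,0.7],
    [0,0,0.15,0,0,0,0.7],
    [0,0,0.08,0,0,0,0.7],
    [0,0,0,0,0,0,0.7],
    [0,0,0,0,0,0,0.7],
    [0,0,0,0,0,0,0.7],
  ],
)

```text
clock: 23.85
position: [484.2, 229.6, 101.7]
ee_rot: [[-0.197, 0.98, 0.002], [0.98, 0.197, 0.001], [0.0, 0.002, -1.0]]
wrist_force: [-0.3, -0.4, -0.1]
opening: 0.698
finger_force: 0.0
```

jog_arm(
  steps=[
    [0,0,0,0,0,0,0.2],
    [0,0,0,0,0,0,0.2],
    [0,0,0,0,0,0,0.2],
    [0,0,0,0,0,0,0.2],
    [0,0,0,0,0,0,0.2],
    [0,0,0,0,0,0,0.2],
  ],
  squeeze=20,
)

```text
clock: 24.45
position: [483.7, 229.4, 101.0]
ee_rot: [[-0.197, 0.98, 0.0], [0.98, 0.197, -0.0], [-0.0, 0.0, -1.0]]
wrist_force: [-0.3, 0.4, 1.2]
opening: 0.365
finger_force: 20.0
```

jog_arm(
  steps=[
    [0,0,-0.1,0,0,0,0.2],
    [0,0,-0.2,0,0,0,0.2],
    [0,0,-0.3,0,0,0,0.2],
    [0,0,-0.3,0,0,0,0.2],
    [0,0,-0.4,0,0,0,0.2],
    [0,0,-0.5,0,0,0,0.2],
    [0,0,-0.5,0,0,0,0.2],
    [0,0,-0.4,0,0,0,0.2],
    [0,0,-0.2,0,0,0,0.2],
    [0,0,-0.1,0,0,0,0.2],
    [0,0,0,0,0,0,0.2],
    [0,0,0,0,0,0,0.2],
  ],
)

```text
clock: 25.65
position: [483.2, 229.2, 250.0]
ee_rot: [[-0.197, 0.98, -0.002], [0.98, 0.197, -0.001], [-0.001, -0.002, -1.0]]
wrist_force: [0.1, -0.5, -0.3]
opening: 0.366
finger_force: 20.0
```

```bash
cat >> h.py <<'E'
L=np.array([665.3,162.0,120.]);az=np.radians(203.2);lz=np.array([np.sin(np.radians(25))*np.cos(az),np.sin(np.radians(25))*np.sin(az),np.cos(np.radians(25))])
def Rf():
    z=-lz;y=Rdown(11.6)[:,1];R0=Rdown(11.6);ax=np.cross(R0[:,2],z);ax/=np.linalg.norm(ax);return Ro.from_rotvec(ax*np.radians(25)).as_matrix()@R0
E
python3 - <<'E'
from h import *
print(L+151*lz); 
go(L+151*lz+100*lz,Rf()); print(np.round(Rf(),3))
W=cloud(cam('side'))
Q=W[(np.hypot(W[...,0]-484,W[...,1]-229)<40)&(W[...,2]>115)&(W[...,2]<195)]
rep('tube',Q); 
for a in range(120,200,15): 
    q=Q[(Q[:,2]>=a)&(Q[:,2]<a+15)]; print(a,len(q),np.round(np.median(q,0),1) if len(q) else '')
print(Q[:,2].min())
E
```

```text
[606.64504971 136.8604562  256.85247584]
t 25.65 pos [483.2 229.2 250. ] F [ 0.1 -0.5 -0.3] open 0.366 grip 20.0
turn [-3.58  0.74 -0.04] shift before turn [-2.47  1.23 -1.95] after [-2.323  1.964 -1.473]
[[-0.218  0.895  0.388]
 [ 0.972  0.165  0.166]
 [ 0.085  0.414 -0.906]]
tube 119 med [474.2 238.7 179.8] rect [477.8 234.5] [29.8 15.9] 40.6 circ [481.3 230.3] 15.1
120 0 
135 0 
150 10 [477.4 238.5 161.3]
165 50 [473.3 237.6 173.9]
180 59 [474.2 239.2 186.8]
195 0 
155.9166194331459
```

jog_arm(
  steps=[
    [0,0,-0.2,-0.72,0.15,0,0.2],
    [0,0,-0.2,-0.72,0.15,0,0.2],
    [0,0,0,-0.72,0.15,0,0.2],
    [0,0,0,-0.71,0.15,0,0.2],
    [0,0,0,-0.71,0.14,0,0.2],
    [-0.2,0.17,-0.2,0,0,0,0.2],
    [-0.4,0.34,-0.2,0,0,0,0.2],
    [-0.4,0.34,-0.2,0,0,0,0.2],
    [-0.4,0.34,-0.2,0,0,0,0.2],
    [-0.4,0.34,-0.2,0,0,0,0.2],
    [-0.3,0.25,0,0,0,0,0.2],
    [-0.2,0.17,0,0,0,0,0.2],
  ],
)

```text
clock: 26.9
position: [575.8, 123.4, 346.2]
ee_rot: [[-0.213, 0.896, 0.39], [0.973, 0.16, 0.165], [0.086, 0.415, -0.906]]
wrist_force: [-0.6, 0.2, -0.3]
opening: 0.372
finger_force: 20.0
```

jog_arm(
  steps=[
    [0,0,0,0,0,0,0.2],
    [0,0,0,0,0,0,0.2],
    [0,0,0,0,0,0,0.2],
    [0,0,0,0,0,0,0.2],
  ],
)

```text
clock: 27.3
position: [574.5, 125.2, 346.4]
ee_rot: [[-0.215, 0.895, 0.39], [0.973, 0.161, 0.166], [0.086, 0.415, -0.906]]
wrist_force: [0.3, -0.3, -1.5]
opening: 0.367
finger_force: 20.0
```

```bash
python3 - <<'E'
from h import *
go(L+151*lz,Rf())
from lens import fit
c=cam('side');W=cloud(c);fit(W);
s=r.observe();R=np.array(s['ee_rot']);t=s['position']
Q=(W-t)@R; m=(np.hypot(Q[...,0],Q[...,1])<35)&(Q[...,2]>5)&(Q[...,2]<110);q=Q[m]
for a in range(5,110,10):
    k=q[(q[:,2]>=a)&(q[:,2]<a+10)]; print(a,len(k),np.round(k.mean(0),1) if len(k) else '',np.round([np.ptp(k[:,0]),np.ptp(k[:,1])],1) if len(k) else '')
print('foot',q[:,2].max(), 'camdir in tool',np.round(R.T@(c['T'][:3,3]-t),0))
cv2.imwrite('pics/s5.png',cv2.resize(c['image'][150:310,110:270],None,fx=3.5,fy=3.5))
for n,p,z in (('sa',(471,290),95),('sb',(496,169),95)): rep(n,sel(W,p,30,z-7,z+7))
E
```

```text
t 27.3 pos [574.5 125.2 346.4] F [ 0.3 -0.3 -1.5] open 0.367 grip 20.0
turn [ 0.01  0.   -0.03] shift before turn [-0.07 -0.13  1.91] after [-0.066 -0.127  1.913]
258 plane off -0.55 normal [-0.399 -0.168  0.901] tilt 25.7 az -157.2
centre [665.7 161.1 119.1] r 26.7 [49.2 51.2]
centre [664.7 161.4 118.7] r 26.7 [49.2 51.2]
5 49 [10.1 -1.4  9.5] [17.3 29. ]
15 48 [ 9.9 -1.5 20.1] [14.4 29.5]
25 48 [10.3 -2.7 30.1] [18.7 29.3]
35 42 [10.2 -1.2 40. ] [15.5 28.6]
45 44 [10.4 -1.4 50.3] [15.4 28.4]
55 41 [10.2 -1.7 59.9] [15.1 28.9]
65 42 [10.1 -1.8 69.8] [15.6 29. ]
75 35 [ 9.4 -1.6 79.6] [16.5 29. ]
85 15 [ 9.4 -1.1 88.2] [ 5.9 20.7]
95 0  
105 0  
foot 92.68370889401525 camdir in tool [ 746.  -59. -740.]
sa 170 med [470.5 290.4  93.7] rect [471.4 290.2] [32.3 32.8] 85.0 circ [471.  289.4] 17.4
sb 144 med [495.  169.6  93.5] rect [495.8 169.2] [30.6 34.8] 34.0 circ [495.1 168.6] 17.5
```

View pics/s5.png

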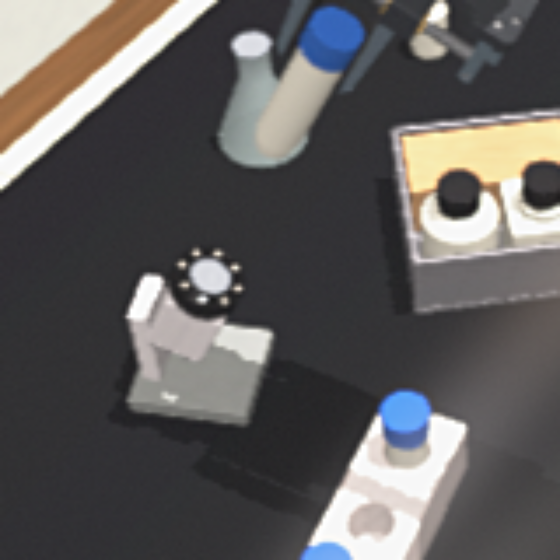

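The side picture shows the tube straight in the fingers, in line with the tool axis. The jar and bottle are in the box and both short tubes are in place. I'll close in along the lens axis.

jog_arm(
  steps=[
    [-0.03,-0.06,0.1,0.01,0,0,0.2],
    [-0.03,-0.06,0.2,0,0,0,0.2],
    [0,0,0.3,0,0,0,0.2],
    [0,0,0.3,0,0,0,0.2],
    [0,0,0.3,0,0,0,0.2],
    [0,0,0.25,0,0,0,0.2],
    [0,0,0.2,0,0,0,0.2],
    [0,0,0.15,0,0,0,0.2],
    [0,0,0.1,0,0,0,0.2],
    [0,0,0,0,0,0,0.2],
    [0,0,0,0,0,0,0.2],
    [0,0,0,0,0,0,0.2],
  ],
)

```text
clock: 28.55
position: [607.7, 136.4, 258.8]
ee_rot: [[-0.214, 0.895, 0.391], [0.973, 0.16, 0.166], [0.086, 0.416, -0.905]]
wrist_force: [0.1, -0.5, -0.4]
opening: 0.368
finger_force: 20.0
```

```bash
python3 - <<'E'
from h import *
L[1]=162.5
go(L+151*lz,Rf())
c=cam('side');W=cloud(c)
s=r.observe();R=np.array(s['ee_rot']);t=s['position'];Q=(W-t)@R
q=Q[(np.hypot(Q[...,0],Q[...,1])<30)&(Q[...,2]>5)&(Q[...,2]<110)];print('foot',np.percentile(q[:,2],[99,100]))
k=q[(q[:,2]>5)&(q[:,2]<75)];print('tube y',np.round([k[:,1].min(),k[:,1].max()],1),'x max',np.percentile(k[:,0],[50,95]))
q=Q[(np.hypot(Q[...,0],Q[...,1])<32)&(Q[...,2]>146)&(Q[...,2]<157)];cc,rr=cv2.minEnclosingCircle(q[:,:2].astype(np.float32));print('lens in tool',cc,rr,np.median(q[:,2]),[q[:,1].min(),q[:,1].max()])
cv2.imwrite('pics/s6.png',cv2.resize(c['image'][150:310,110:270],None,fx=3.5,fy=3.5))
E
```

```text
t 28.55 pos [607.7 136.4 258.8] F [ 0.1 -0.5 -0.4] open 0.368 grip 20.0
turn [ 0.02  0.01 -0.04] shift before turn [ 0.02 -0.03  0.03] after [ 0.02  -0.032  0.029]
foot [89.18674238 92.25970033]
tube y [-15.6  14.4] x max [11.25708732 14.98625456]
lens in tool (-0.0007643797434866428, -3.474972724914551) 27.042831420898438 153.09056334770423 [np.float64(-28.460633124576944), np.float64(22.182876180213146)]
```

View pics/s6.png

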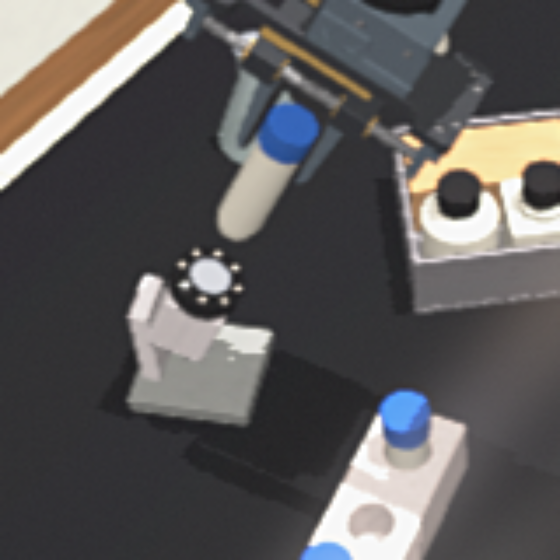

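jog_arm(
  steps=[
    [0.01,-0.04,0.03,0.02,0,0,0.2],
    [0,0,0,0,0,0,0.2],
    [0,0,0,0,0,0,0.2],
    [0,0,0,0,0,0,0.2],
    [0,0,0,0,0,0,0.2],
    [0,0,0,0,0,0,0.2],
  ],
)

```text
clock: 29.2
position: [606.3, 136.8, 255.9]
ee_rot: [[-0.214, 0.896, 0.388], [0.973, 0.161, 0.165], [0.086, 0.413, -0.907]]
wrist_force: [-0.4, 0.3, 1.0]
opening: 0.367
finger_force: 20.0
```

```bash
python3 - <<'E'
from h import *
L[1]=162.5
c=cam('side');W=cloud(c)
go(L+151*lz,Rf())
s=r.observe();R=np.array(s['ee_rot']);t=s['position'];Q=(W-t)@R
q=Q[(np.hypot(Q[...,0],Q[...,1])<30)&(Q[...,2]>5)&(Q[...,2]<75)];print('tube y',q[:,1].min(),q[:,1].max())
q=Q[(np.hypot(Q[...,0],Q[...,1])<32)&(Q[...,2]>146)&(Q[...,2]<157)];print('lens in tool',cv2.minEnclosingCircle(q[:,:2].astype(np.float32)),np.median(q[:,2]))
for p in (P1,P2): rep('caps',sel(W,p,30,85,105))
E
```

```text
t 29.25 pos [606.2 136.8 255.9] F [ 0.8 -0.3 -0.5] open 0.365 grip 20.0
turn [-0.01  0.01 -0.04] shift before turn [ 0.01  0.02 -0.01] after [ 0.011  0.017 -0.013]
tube y -15.587850171827373 14.251119090708386
lens in tool ((0.07044124603271484, -0.780487060546875), 27.04250144958496) 151.0449077474528
caps 138 med [576.5 -19.9  94.8] rect [577.3 -21.3] [31.7 37.9] 32.9 circ [577.6 -21.4] 20.0
caps 138 med [527.  -62.1  94.6] rect [528.  -63.7] [34.9 36.1] 8.8 circ [529.4 -63.8] 19.6
```

Tube and lens agree to within about 1 mm, so I'm handing the job in.

```bash
python3 -c "
from h import *
print(r.finish_job())"
```

```text
the job is handed in; nothing more can be done
None
```

The job is handed in at about 29 s, with no verdict returned: jar and bottle stand upright and released in the box's free half, and the tall tube is held by its cap on the lens axis, foot about 60 mm from the lens and centred to roughly 1 mm by my measurements.

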